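# Clip the colour swatch strip onto the board

## Robot

A 7-joint arm with a two-finger parallel gripper is mounted at the origin on the work surface. World frame = base frame: x ahead of the robot, y to its left, z up, the work surface at z = 0. Lengths are in m, angles in rad, forces in N, time in s.
With the tool pointing down it reaches from about 0.4 to 0.85 m from the base axis. Payload 10.4 kg.
Tool frame: the origin (TCP) lies between the finger pads; the fingertips stand 22 mm ahead of it and the grasp point (between the pads) lies 3 mm ahead of it (r.nose_length is the distance from the TCP to the fingertips, in m); z points along the fingers, y is the line along which they close (so a half turn about z gives the same grasp; the last joint's range is limited). The gripper opens to 87 mm and grips with 3 to 60 N. Pads are 19 mm wide; open, the fingers measure 117 mm over their backs; the gripper's body (75 mm by 190 mm) begins 51 mm behind the grasp point.
Start: joints at [1.175, 0.332, -0.065, 1.46, 0.022, 1.35, -0.088], TCP at [0.228, -0.582, 0.245] pointing down, gripper open.
Joint ranges: [-2.6, 2.6], [-0.5, 2.12], [-1.47, 1.34], [0.16, 2.42], [-1.27, 4.41], [0.06, 2.06], [-2.6, 2.6]. Speed limits (rad/s): [2.22, 2.22, 2.79, 2.79, 3.14, 3.14, 3.14].

## Interface

Orientations are given as a unit quaternion [x, y, z, w].
In Python, from bench import readout, cams, r gives the robot as it stands. The module is installed in compiled form; this text tells all that it offers.
- The arm moves only by the tool step_arm, never from a script. Its argument "deltas" is a list that holds one entry, the list of rows, each a list of 7 numbers: the turn, a rotation vector about the tool's x, y, z in rad, then the shift along the tool's x, y, z in m, then the opening in per cent of the stroke, from 0 (shut) to 100 (fully open). A call has 1 to 20 rows; each row is the pose to reach, as a shift and turn from the pose commanded when the call began, along the tool's axes at that moment; what a row does not reach only later rows make up. A row lasts 1/8 s, in which the tool goes at most 62.5 mm and 10.7 degrees, less where a joint would pass 70% of its speed; a pose out of reach is approached as far as the arm can. A call with a gripper value outside its range is refused whole. The fingers move at their own pace and stop on an object; "squeeze" is the grip in N (left out, the last holds). Time passes only in rows, so rows that repeat a pose let the fingers close. It gives the time, the measured TCP pose, the force, the opening and the grip force at its end, in the units of the state.
- readout.read_state(): the state, without advancing time (a new reading comes with each control period).
- cams.camera(name): name is "scene" or "top" or "wrist"; returns a dict with "img" (384x512x3 uint8, red, green, blue), "fx", "fy", "cx", "cy" (pixels), "origin" and "rotation" of the camera in the world; the wrist camera has in their place "T_tool_cam" (4x4, takes a point from camera to tool coordinates, whose origin is the TCP and whose axes are the flange's). Camera axes: x right, y up, looking along -z (the intrinsics and any distortion apply to the point x, -y, -z); pixel columns grow to the right and rows downward; lengths in m; the calibration is good to about 2 mm. A picture is of the moment at which its call begins: read the wrist's pose just before it. There is no depth.
- r.close_job(): hands the job in; it is judged then, once.
The state is a dict: "time": time; "joint_positions": joint angles; "joint_vel": joint speeds; "joint_torque": joint torques, N m; "ee_pos": TCP position; "eef_rot": TCP orientation; "ft_force": force on the tool from outside, world axes, zero at the start; "torque": the same for the moment, N m; "width": finger opening in m; "grip_force": force on a finger pad.
Only numpy, scipy, OpenCV 4.12 (cv2) and the standard library are available. Lean on these libraries where they do the work, as an engineer would, in place of code of your own. Each camera call takes 0.05 s, during which the arm holds its last target. There are 200 camera calls.

## Task

Clip the colour swatch strip onto the wooden board: hold the thumb lever of the steel spring clip down with one fingertip and, while it is held, push the strip with the other fingertip, bare white margin first, under the raised jaw until it is fully home and square against the back of the clip. Then let the lever up so that the clip bites on the strip, and move clear. Only push the strip, never pick it up, and leave the jar, the tube and the palette knife where they are.

Things in the scene. Friction and masses are not known exactly. Their poses are not given: they have to be found in the camera images.
- board: flat brown board, 240 mm (its x) by 170 mm (its y) by 6 mm thick, lying on the bench and fixed to it. Origin: centre of its underside; x points along its length to the end that carries the steel clip, z up. The clip's hinge axis runs along y at x = +108 mm, 11 mm above the bench. The board ends at x = +120 mm; the clip's thumb lever overhangs that end
- clip (a joint): opening angle of the clip, rad: 0 = shut, 0.65 = lever fully down (hard stop). A spring always shuts it: 3 N at the lever when shut, 7 to 11 N fully down; let go, it snaps shut. Pressing the lever down lifts the lip: 5 mm above the board at 0.27 (its reading when resting on the strip), 7 mm at 0.4, 11 mm at 0.65
- clip_tail (a point): middle of the thumb lever's upper face, where it is pressed: x = +129 mm on the board, y = 0, 20 mm above the bench when shut; moves with the lever. The lever is 60 mm wide (y), 2 mm thick, from the hinge to x = +136 mm. Fully down it slopes down outward: its top is 2.5 mm above the board's top face at x = +123 mm, level with it at +128 mm, so both fingertips can be at one height
- clip_lip (a point): middle of the underside of the jaw's rolled lip (round, 4 mm), moves with the jaw. Shut: x = +92 mm on the board (front of the lip at +90 mm), 0.5 mm above the board's top, so that nothing enters and the lip is a stop for the strip. The jaw is 96 mm wide, centred on the board's y = 0; the clip's top over the hinge is 17 mm above the bench
- throat (a point): middle of the back of the clip, at the level of the board's top face: x = +102 mm, y = 0 on the board, 10 mm behind the lip. Here a flat upright stop, 84 mm wide and 6 mm high, runs across the board; the strip is home when its margin edge meets it. Axes as the board's
- strip: loose white strip of stiff board with a yellow, a teal and a green swatch, 30 mm (its x) by 90 mm (its y) by 5 mm thick, 20 to 35 g, lying on the board before the clip. Origin: centre of its underside; x points to the edge with the bare white margin (10 mm), which goes under the clip. Pushed at its back edge (x = -15 mm); a rounded fingertip higher than 3 mm above the board may ride over it
- strip_edge (a point): middle of the strip's margin edge, at its underside (15 mm along the strip's x from its origin); axes as the strip's
- jar: bystander: small blue ink jar with black lid, 52 mm across, 62 mm high, standing on the bench beside the board; origin at the centre of its underside
- tube: bystander: white and red paint tube lying on the bench, about 110 by 34 by 18 mm; origin at the centre of its underside
- knife: bystander: palette knife with wooden handle and steel blade lying on the bench beyond the clip, 190 mm long (along its y), 20 mm wide, 14 mm high; origin at its middle, at the level of the bench
Mind the look-alikes: they are no part of the job. Of the things shaped like the strip, the white one is meant.

How it is judged:
By the outcome, as a careful person would: the job done as asked, in the order asked, and still so for the second after the job is handed in, with the robot touching nothing.
It also fails if it takes over 48 s, if anything falls off the work surface, if the arm or the gripper's body presses on something with over 40 N, if the wrist force passes 120 N, or if a joint passes its speed limit or range.

## Working session

There is one attempt and no reset: what is moved stays moved. The work goes in short steps, Python scripts to look and compute and a tool call to move; the robot and the scene stay as the last step left them, time stands still between calls to the robot, and variables do not carry over. Pictures are saved under pics/ and viewed, at most 10 in all, crops included, and the job is handed in when it is done.

Besides the shell and the picture viewer there is one more tool, called after "Emit:" as a command line: name --argument value ..., lists and objects as JSON in quotes. step_arm: Moves the arm, as the interface text tells. Its arguments: {"type":"object","properties":{"deltas":{"type":"array"},"squeeze":{"type":"number"}},"required":["deltas"]}

```bash
mkdir -p pics; python3 - <<'E'
from bench import readout,cams,r
import cv2
s=readout.read_state()
print(s['time'],s['ee_pos'],s['eef_rot'],s['width'],s['ft_force'],r.nose_length)
for n in('top','scene'):
    c=cams.camera(n);cv2.imwrite(f'pics/{n}0.png',cv2.cvtColor(c['img'],cv2.COLOR_RGB2BGR))
    print(n,{k:v for k,v in c.items() if k!='img'})
E
```

```text
0.0 [ 0.22748359 -0.58172506  0.24374749] [ 9.82681927e-01  1.85298902e-01 -1.62055766e-04 -7.22081736e-04] 0.08674759869448717 [-0.02169434 -0.47550715 -0.07520954] 0.022
top {'fx': 369.48903691789513, 'fy': 369.48903691789513, 'cx': 255.65024694938776, 'cy': 194.39452958648542, 'origin': array([0.40017164, 0.04611548, 0.96948815]), 'rotation': array([-0.07790065,  0.0557721 ,  0.71188282, -0.69573257])}
scene {'fx': 426.2702749352782, 'fy': 426.2702749352782, 'cx': 256.2149979411839, 'cy': 181.36794496376504, 'origin': array([ 1.19479734, -0.51718204,  0.61964413]), 'rotation': array([0.43803771, 0.17666811, 0.34812587, 0.80976522])}
```

```bash
python3 -c "
import cv2,numpy as np
a=cv2.imread('pics/top0.png');cv2.imwrite('pics/top0b.png',cv2.resize(a,(800,600)))"
```

```text
(no output)
```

View pics/top0b.png

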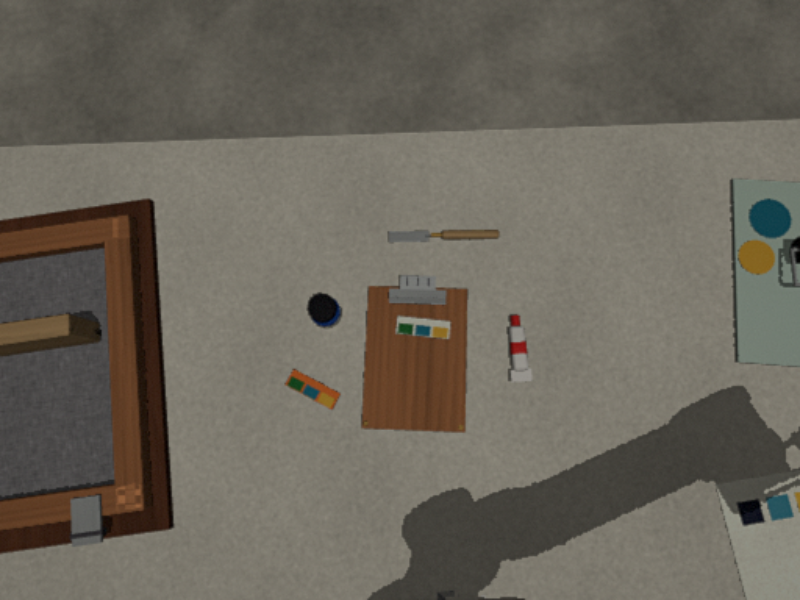

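View pics/scene0.png

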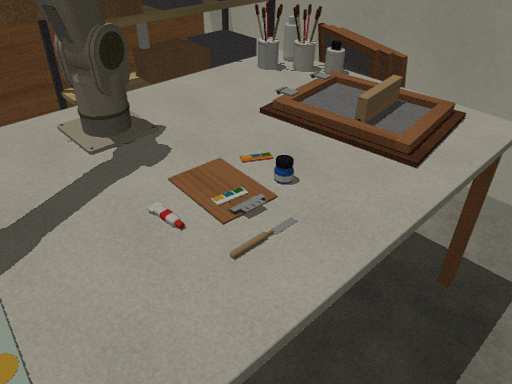

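The top view shows two strip-shaped things. The white one on the board, at about (423,328) in the enlarged top view, fits the description. The orange one at (313,389) lies on the bench and is a look-alike. The clip is at (417,290), on the far end of the board. I'll confirm with a crop and measure.

```bash
cat > h.py <<'E'
import numpy as np
from scipy.spatial.transform import Rotation as R
def ray(c,u,v,z,T=None):
    d=np.array([(u-c['cx'])/c['fx'],-(v-c['cy'])/c['fy'],-1])
    if T is None: o=np.array(c['origin']);M=R.from_quat(c['rotation']).as_matrix()
    else: o=T[:3,3];M=T[:3,:3]
    d=M@d; return o+d*(z-o[2])/d[2]
def wristT(s,c):
    T=np.eye(4);T[:3,:3]=R.from_quat(s['eef_rot']).as_matrix();T[:3,3]=s['ee_pos'];return T@c['T_tool_cam']
E
python3 - <<'E'
from h import *
import cv2
c=dict(fx=369.489,fy=369.489,cx=255.65,cy=194.3945,origin=[0.40017164,0.04611548,0.96948815],rotation=[-0.07790065,0.0557721,0.71188282,-0.69573257])
for n,p in dict(FL=(368,286),FR=(468,289),NR=(465,432),NL=(362,430)).items(): print(n,ray(c,p[0]*.64,p[1]*.64,.006))
for n,p in dict(sFL=(398,318),sFR=(451,321),sNR=(449,339),sNL=(396,334)).items(): print(n,ray(c,p[0]*.64,p[1]*.64,.011))
a=cv2.imread('pics/top0.png')[165:285,180:345]
cv2.imwrite('pics/crop0.png',cv2.resize(a,None,fx=4.8,fy=4.8,interpolation=cv2.INTER_CUBIC))
E
```

```text
FL [0.61755503 0.12785878 0.006     ]
FR [ 0.60768308 -0.04259919  0.006     ]
NR [ 0.37028622 -0.02775657  0.006     ]
NL [0.37663523 0.13998856 0.006     ]
sFL [0.55987208 0.07735175 0.011     ]
sFR [ 0.55252572 -0.01143931  0.011     ]
sNR [ 0.52225272 -0.00700538  0.011     ]
sNL [0.5328072  0.08122694 0.011     ]
```

View pics/crop0.png

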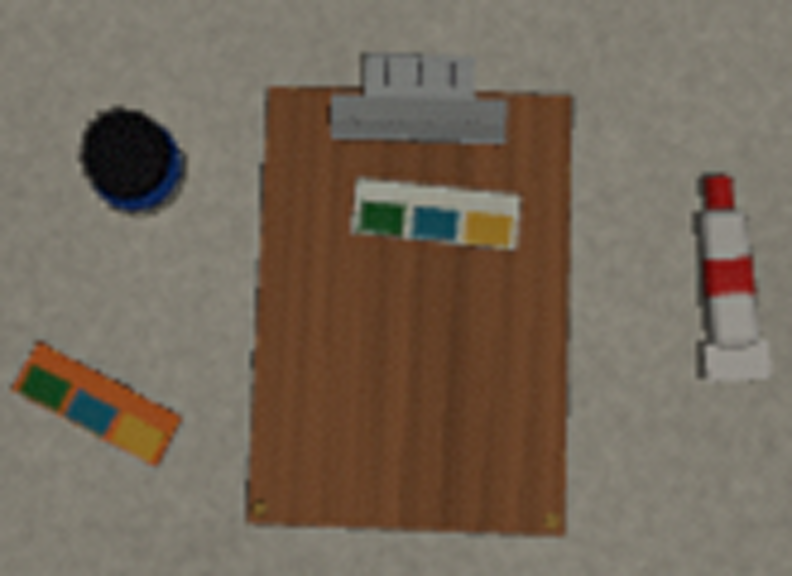

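The crop shows the white strip at corners (357,179), (519,194), (516,249), (352,234), with its bare margin toward the clip. It is turned slightly and sits a little to the right of the clip's centre. Next I'll fit the board and strip poses and work out the move to a point above the board.

```bash
cat >> h.py <<'E'
def fit(P,Q): # local P -> world Q, 2D rigid; returns yaw,t,rms
    P=np.array(P,float);Q=np.array(Q)[:,:2];p=P-P.mean(0);q=Q-Q.mean(0)
    a=np.arctan2((p[:,0]*q[:,1]-p[:,1]*q[:,0]).sum(),(p*q).sum())
    M=np.array([[np.cos(a),-np.sin(a)],[np.sin(a),np.cos(a)]])
    t=Q.mean(0)-M@P.mean(0);return a,t,np.abs(P@M.T+t-Q).max()
def plan(s,xyz,yaw): # tool pointing down, tool y at world angle yaw; -> row(turn, shift) 
    Rt=R.from_matrix(np.array([[-np.sin(yaw),np.cos(yaw),0],[np.cos(yaw),np.sin(yaw),0],[0,0,-1]]).T.copy().T if 0 else np.column_stack([[-np.sin(yaw),np.cos(yaw),0],[np.cos(yaw),np.sin(yaw),0],[0,0,-1]]))
    R0=R.from_quat(s['eef_rot']);return (R0.inv()*Rt).as_rotvec(),R0.inv().apply(np.array(xyz)-s['ee_pos'])
E
python3 - <<'E'
from h import *
from bench import readout
c=dict(fx=369.489,fy=369.489,cx=255.65,cy=194.3945,origin=[0.40017164,0.04611548,0.96948815],rotation=[-0.07790065,0.0557721,0.71188282,-0.69573257])
f=lambda p,z:ray(c,180+p[0]/4.8,165+p[1]/4.8,z)
B=fit([(.12,.085),(.12,-.085),(-.12,-.085),(-.12,.085)],[f(p,.006) for p in[(266,88),(572,95),(565,535),(248,522)]])
S=fit([(.015,.045),(.015,-.045),(-.015,-.045),(-.015,.045)],[f(p,.011) for p in[(357,179),(519,194),(516,249),(352,234)]])
print(B,S)
a,t,_=B;M=np.array([[np.cos(a),-np.sin(a)],[np.sin(a),np.cos(a)]])
print('strip in board',M.T@(S[1]-t),S[0]-a)
s=readout.read_state()
g=M@[.02,0]+t
print(g,plan(s,[*g,.2],a),R.from_quat(s['eef_rot']).as_matrix())
E
```

```text
(np.float64(-0.05406032571745066), array([0.49387959, 0.04960588]), np.float64(0.0016114507354011431)) (np.float64(-0.11569029806448601), array([0.5427748 , 0.03555736]), np.float64(0.0007772487337132303))
strip in board [ 0.04958288 -0.011386  ] -0.06162997234703535
[0.51385037 0.0485252 ] (array([-1.14112408e-03, -6.60551248e-04, -1.14391942e+00]), array([ 0.49624489, -0.48266087,  0.04442661])) [[ 9.31305173e-01  3.64239504e-01 -5.08853914e-04]
 [ 3.64239854e-01 -9.31304478e-01  1.13932522e-03]
 [-5.89106762e-05 -1.24640435e-03 -9.99999222e-01]]
```

Emit:
step_arm --deltas '[[[0,0,-0.19,0.05,-0.05,0.005,100],[0,0,-0.38,0.1,-0.1,0.01,100],[0,0,-0.55,0.15,-0.145,0.015,100],[0,0,-0.72,0.2,-0.19,0.02,100],[0,0,-0.89,0.24,-0.235,0.025,100],[0,0,-1.05,0.285,-0.28,0.03,100],[0,0,-1.144,0.33,-0.32,0.035,100],[0,0,-1.144,0.37,-0.36,0.04,100],[0,0,-1.144,0.41,-0.4,0.044,100],[0,0,-1.144,0.45,-0.44,0.044,100],[0,0,-1.144,0.496,-0.483,0.044,100],[0,0,-1.144,0.496,-0.483,0.044,100],[0,0,-1.144,0.496,-0.483,0.044,100],[0,0,-1.144,0.496,-0.483,0.044,100]]]'

```text
time: 1.85
ee_pos: [0.5134, 0.0467, 0.2003]
eef_rot: [0.727, 0.687, -0.0, 0.0]
ft_force: [-0.1, -0.8, 1.5]
width: 0.0869
grip_force: 0.0
```

```bash
python3 - <<'E'
from bench import readout,cams,r
import cv2,pickle
s=readout.read_state();c=cams.camera('wrist');pickle.dump((s,c),open('w1.pkl','wb'))
cv2.imwrite('pics/w1.png',cv2.resize(cv2.cvtColor(c['img'],cv2.COLOR_RGB2BGR),(800,600)))
print(s['time'],s['ee_pos'],s['eef_rot'],s['joint_positions'],{k:v for k,v in c.items() if k!='img'})
E
```

```text
1.85 [0.51336358 0.0467262  0.20034403] [ 7.26686995e-01  6.86968527e-01 -4.74385105e-04  1.67043101e-04] [ 0.49682315  0.19317217 -0.74526004  1.77489977  0.13949947  1.22768279
 -0.34255402] {'fx': 314.5012720801187, 'fy': 314.5012720801187, 'cx': 255.3624486017542, 'cy': 193.22153251109134, 'T_tool_cam': array([[-1.22814806e-03,  9.67332843e-01,  2.53506731e-01,
         6.84464664e-02],
       [ 9.99999173e-01,  1.09129070e-03,  6.80477824e-04,
         6.89652392e-04],
       [ 3.81599011e-04,  2.53507357e-01, -9.67333383e-01,
        -1.40242132e-01],
       [ 0.00000000e+00,  0.00000000e+00,  0.00000000e+00,
         1.00000000e+00]])}
```

View pics/w1.png

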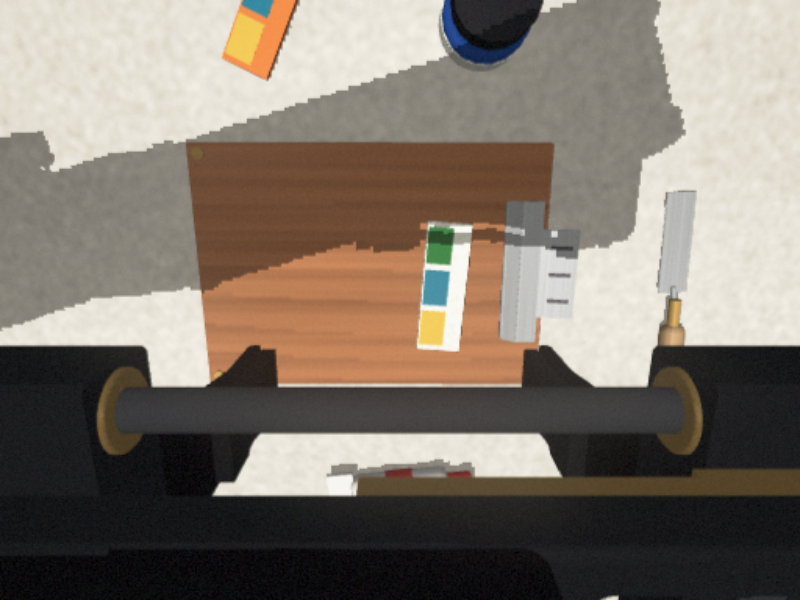

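The wrist view shows the board corners at (187,143), (553,143), (525,383) and (212,383). The white strip's corners are at (428,222), (473,225), (459,352) and (417,349). The lip's front edge runs (507,202)-(500,340), and the lever's outer edge (579,230)-(571,318).

```bash
python3 - <<'E'
from h import *
import pickle
s,c=pickle.load(open('w1.pkl','rb'));T=wristT(s,c)
f=lambda p,z:ray(c,p[0]*.64,p[1]*.64,z,T)
B=fit([(-.12,.085),(.12,.085),(.12,-.085),(-.12,-.085)],[f(p,.006) for p in[(187,143),(553,143),(525,383),(212,383)]])
S=fit([(-.015,.045),(.015,.045),(.015,-.045),(-.015,-.045)],[f(p,.011) for p in[(428,222),(473,225),(459,352),(417,349)]])
print(B,S)
a,t,_=B;M=np.array([[np.cos(a),-np.sin(a)],[np.sin(a),np.cos(a)]])
L=lambda w:M.T@(np.array(w)[:2]-t)
print('strip in board',L(S[1]),S[0]-a)
for p,z in[((507,202),.01),((500,340),.01),((579,230),.02),((571,318),.02)]:print(L(f(p,z)))
for p in[(428,222),(473,225),(459,352),(417,349)]:print(L(f(p,.011)))
E
```

```text
(np.float64(-0.06458573390908608), array([0.49330504, 0.05090671]), np.float64(0.005919196983252162)) (np.float64(-0.12960691767588042), array([0.54422134, 0.03592896]), np.float64(0.00011579443651296706))
strip in board [ 0.05177682 -0.01166034] -0.06502118376679435
[0.0916133  0.04747244]
[ 0.09271011 -0.04867041]
[0.13732333 0.03052591]
[ 0.13786313 -0.02906337]
[0.03970393 0.03410132]
[0.06971055 0.0323381 ]
[ 0.06382488 -0.05756208]
[ 0.0338679 -0.0555187]
```

Emit:
step_arm --deltas '[[[0,0,0,-0.04,0.014,0.05,0],[0,0,0,-0.076,0.028,0.1,0],[0,0,0,-0.076,0.028,0.14,0],[0,0,0,-0.076,0.028,0.16,0],[0,0,0,-0.076,0.028,0.165,0],[0,0,0,-0.076,0.028,0.165,0],[0,0,0,-0.076,0.028,0.165,0]]]'

```text
time: 2.78
ee_pos: [0.5385, -0.0288, 0.0371]
eef_rot: [0.726, 0.688, 0.001, 0.001]
ft_force: [0.4, 0.3, 0.2]
width: 0.0253
grip_force: 0.0
```

```bash
cat >> h.py <<'E'
A=-.055;BT=np.array([.4946,.0494]);BM=np.array([[np.cos(A),-np.sin(A)],[np.sin(A),np.cos(A)]])
def L(w): return BM.T@(np.array(w)[:2]-BT)
def st():
    from bench import readout
    s=readout.read_state();R0=R.from_quat(s['eef_rot']).as_matrix()
    print('t',s['time'],'board xy',L(s['ee_pos']).round(4),'z',s['ee_pos'][2].round(4),'yawrel',np.arctan2(R0[1,1],R0[0,1])-A,'tilt',R0[:2,2].round(4),'F',np.round(s['ft_force'],1),'w',round(s['width'],4));return s
E
python3 -c "
from h import *;st()"
```

```text
t 2.775 board xy [ 0.0481 -0.0757] z 0.0371 yawrel 0.0013878230337153116 tilt [ 0.0024 -0.0006] F [0.4 0.3 0.2] w 0.0253
```

Emit:
step_arm --deltas '[[[0,0,0,0,0,0.004,0],[0,0,0,0,0,0.004,0],[0,0,0,0,0,0.004,0],[0,0,0,0,0,0.004,0]]]'

```text
time: 3.28
ee_pos: [0.5376, -0.029, 0.0316]
eef_rot: [0.726, 0.688, 0.0, 0.0]
ft_force: [1.0, -0.2, -0.4]
width: 0.0006
grip_force: 0.0
```

```bash
python3 -c "
from h import *;st()"
```

```text
t 3.275 board xy [ 0.0472 -0.0759] z 0.0316 yawrel 0.0009621240274031925 tilt [ 0.0001 -0.0001] F [ 1.  -0.2 -0.4] w 0.0006
```

Emit:
step_arm --deltas '[[[0,0,0,0,0,0.0017,0],[0,0,0,0.004,0,0.0017,0],[0,0,0,0.008,0,0.0017,0],[0,0,0,0.011,0,0.0017,0],[0,0,0,0.0135,0,0.0017,0],[0,0,0,0.0155,0,0.0017,0],[0,0,0,0.0175,0,0.0017,0],[0,0,0,0.0195,0,0.0017,0],[0,0,0,0.021,0,0.0017,0],[0,0,0,0.021,0,0.0017,0],[0,0,0,0.021,0,0.0017,0]]]'

```text
time: 4.65
ee_pos: [0.5386, -0.008, 0.0298]
eef_rot: [0.726, 0.688, -0.0, 0.0]
ft_force: [-0.5, -0.1, 0.4]
width: 0.0006
grip_force: 0.0
```

```bash
python3 - <<'E'
from h import *
s=st()
from bench import cams
import cv2,pickle
c=cams.camera('wrist');pickle.dump((s,c),open('w2.pkl','wb'))
cv2.imwrite('pics/w2.png',cv2.resize(cv2.cvtColor(c['img'],cv2.COLOR_RGB2BGR),(800,600)))
E
```

```text
t 4.65 board xy [ 0.0471 -0.0549] z 0.0298 yawrel 0.0010136852115371076 tilt [-0.     -0.0001] F [-0.5 -0.1  0.4] w 0.0006
```

View pics/w2.png

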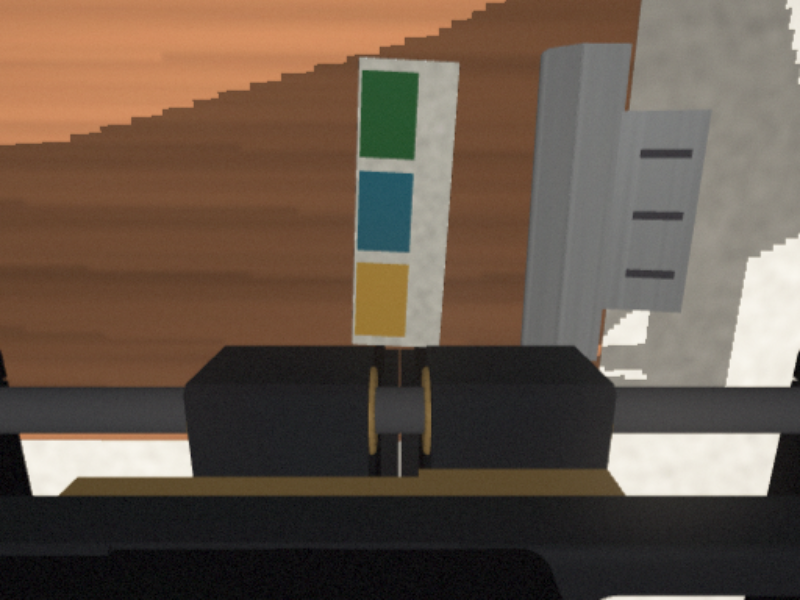

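The side push has straightened the strip. Its corners are now (360,57), (459,63), (440,346) and (353,344), and the lip front runs (542,55)-(523,345).

```bash
python3 - <<'E'
from h import *
import pickle
s,c=pickle.load(open('w2.pkl','rb'));T=wristT(s,c)
f=lambda p,z:L(ray(c,p[0]*.64,p[1]*.64,z,T))
for p in[(360,57),(459,63),(440,346),(353,344)]:print(f(p,.011).round(4))
for p in[(542,55),(523,345)]:print('lip',f(p,.0095).round(4))
for p in[(710,110),(681,311)]:print('lev',f(p,.021).round(4))
E
```

```text
[0.0361 0.0468]
[0.0655 0.0451]
[ 0.0617 -0.0438]
[ 0.0319 -0.0431]
lip [0.0904 0.0476]
lip [ 0.0905 -0.044 ]
lev [0.1361 0.0309]
lev [ 0.1365 -0.0285]
```

Emit:
step_arm --deltas '[[[0,0,0,-0.005,0,0,0],[0,0,0,-0.006,0,-0.02,0],[0,0,0,-0.006,-0.02,-0.035,0],[0,0,0,0.025,-0.039,-0.035,0],[0,0,0,0.056,-0.039,-0.03,0],[0,0,0,0.056,-0.039,-0.015,0],[0,0,0,0.056,-0.039,-0.003,0],[0,0,0,0.056,-0.039,0,0],[0,0,0,0.056,-0.039,0,0],[0,0,0,0.056,-0.039,0,0]]]'

```text
time: 5.95
ee_pos: [0.503, 0.0497, 0.0302]
eef_rot: [0.726, 0.688, 0.0, 0.0]
ft_force: [-0.5, 0.9, 0.2]
width: 0.0006
grip_force: 0.0
```

```bash
python3 -c "
from h import *;st()"
```

```text
t 5.95 board xy [0.0084 0.0007] z 0.0302 yawrel 0.0004487541977762216 tilt [ 0.0004 -0.0001] F [-0.5  0.9  0.2] w 0.0006
```

Emit:
step_arm --deltas '[[[0,0,0,0,0.006,0.0005,0],[0,0,0,0,0.01,0.0005,0],[0,0,0,0,0.0125,0.0005,0],[0,0,0,0,0.015,0.0005,0],[0,0,0,0,0.0175,0.0005,0],[0,0,0,0,0.02,0.0005,0],[0,0,0,0,0.0225,0.0005,0],[0,0,0,0,0.025,0.0005,0],[0,0,0,0,0.0275,0.0005,0],[0,0,0,0,0.03,0.0005,0],[0,0,0,0,0.032,0.0005,0],[0,0,0,0,0.033,0.0005,0],[0,0,0,0,0.033,0.0005,0],[0,0,0,0,0.033,0.0005,0]]]'

```text
time: 7.7
ee_pos: [0.5357, 0.0482, 0.0293]
eef_rot: [0.726, 0.688, -0.0, 0.0]
ft_force: [0.6, 1.2, 0.5]
width: 0.0002
grip_force: 0.0
```

```bash
python3 - <<'E'
from h import *
s=st()
from bench import cams
import cv2,pickle
c=cams.camera('wrist');pickle.dump((s,c),open('w3.pkl','wb'))
cv2.imwrite('pics/w3.png',cv2.resize(cv2.cvtColor(c['img'],cv2.COLOR_RGB2BGR),(800,600)))
E
```

```text
t 7.7 board xy [0.0411 0.001 ] z 0.0293 yawrel 0.0009954573865619057 tilt [ 0.0001 -0.0001] F [0.6 1.2 0.5] w 0.0002
```

View pics/w3.png

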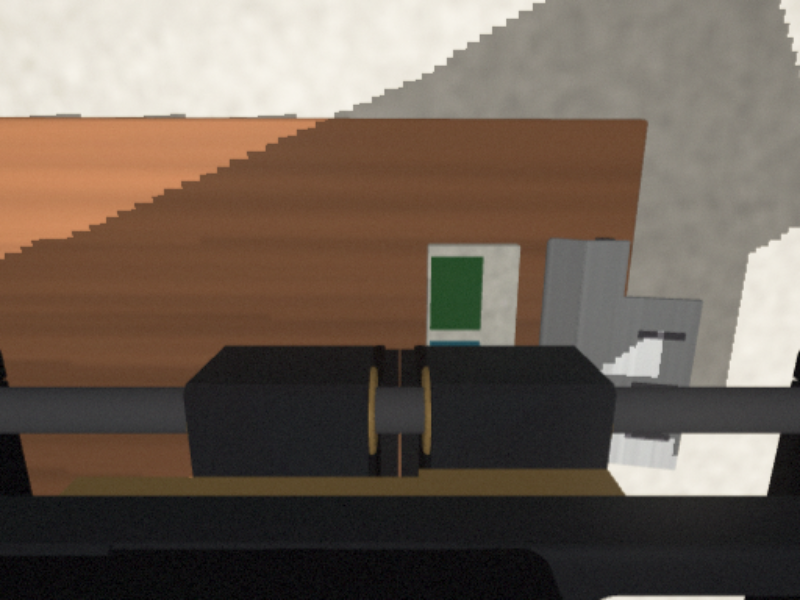

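The push has squared the strip: its far corners are at (428,244) and (519,245), and the lip corner is at (548,240).

```bash
python3 - <<'E'
from h import *
import pickle
s,c=pickle.load(open('w3.pkl','rb'));T=wristT(s,c)
f=lambda p,z:L(ray(c,p[0]*.64,p[1]*.64,z,T))
for p in[(428,244),(519,245),(428,340),(516,345)]:print(f(p,.011).round(4))
print('lip',f((548,240),.0095),f((541,343),.0095))
E
```

```text
[0.051  0.0473]
[0.0805 0.0469]
[0.0515 0.0145]
[0.0816 0.0127]
lip [0.09019949 0.04836527] [0.09051019 0.01287861]
```

Emit:
step_arm --deltas '[[[0,0,0,0,-0.006,0,0],[0,0,0,0,-0.008,-0.02,0],[0,0,0,0,0.0,-0.04,100],[0,0,0,0,0.02,-0.04,100],[0,0,0,0,0.0395,-0.04,100],[0,0,0,0,0.0395,-0.04,100],[0,0,0,0,0.0395,-0.04,100],[0,0,0,0,0.0395,-0.04,100],[0,0,0,0,0.0395,-0.035,100],[0,0,0,0,0.0395,-0.025,100],[0,0,0,0,0.0395,-0.0185,100],[0,0,0,0,0.0395,-0.0185,100],[0,0,0,0,0.0395,-0.0185,100]]]'

```text
time: 9.38
ee_pos: [0.5752, 0.0462, 0.0479]
eef_rot: [0.726, 0.688, 0.0, 0.0]
ft_force: [-0.2, 0.7, 0.1]
width: 0.0866
grip_force: 0.0
```

```bash
python3 - <<'E'
from h import *
s=st()
from bench import cams
import cv2,pickle
c=cams.camera('wrist');pickle.dump((s,c),open('w4.pkl','wb'))
cv2.imwrite('pics/w4.png',cv2.resize(cv2.cvtColor(c['img'],cv2.COLOR_RGB2BGR),(800,600)))
E
```

```text
t 9.375 board xy [0.0807 0.0012] z 0.0479 yawrel 0.001121531768412655 tilt [0.0002 0.0001] F [-0.2  0.7  0.1] w 0.0866
```

View pics/w4.png

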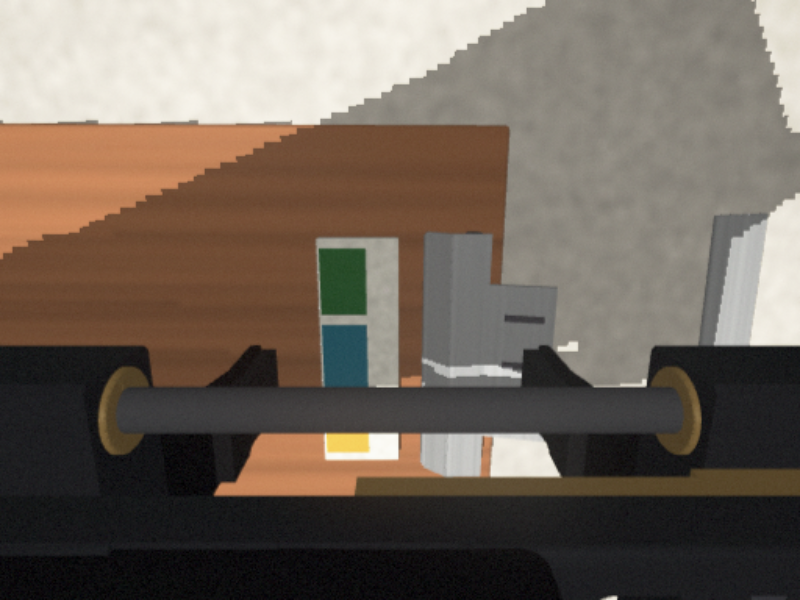

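The strip is square before the clip: its margin edge runs from (399,238) to (398,460). The front finger is over the lever and the rear finger is behind the strip. Pressing the lever down now.

Emit:
step_arm --deltas '[[[0,0,0,0,0,0.004,100],[0,0,0,0,0,0.007,100],[0,0,0,0,0,0.01,100],[0,0,0,0,0,0.013,100],[0,0,0,0,0,0.0155,100],[0,0,0,0,0,0.0175,100],[0,0,0,0,0,0.0185,100],[0,0,0,0,0,0.0185,100],[0,0,0,0,0,0.0185,100]]]'

```text
time: 10.55
ee_pos: [0.5766, 0.046, 0.0303]
eef_rot: [0.726, 0.688, 0.001, 0.001]
ft_force: [3.1, -0.8, 7.1]
width: 0.0871
grip_force: 4.0
```

```bash
python3 -c "
from h import *;st()"
```

```text
t 10.55 board xy [0.0821 0.0012] z 0.0303 yawrel 0.000730166026203842 tilt [ 0.0032 -0.    ] F [ 3.1 -0.8  7.1] w 0.0871
```

Emit:
step_arm --deltas '[[[0,0,0,0,0.001,0.0007,96],[0,0,0,0,0.0025,0.0007,92],[0,0,0,0,0.004,0.0007,88],[0,0,0,0,0.006,0.0007,84],[0,0,0,0,0.0075,0.0007,80],[0,0,0,0,0.0075,0.0007,80],[0,0,0,0,0.0075,0.0007,80]]]' --squeeze 20

```text
time: 11.42
ee_pos: [0.585, 0.0456, 0.03]
eef_rot: [0.726, 0.688, 0.002, 0.002]
ft_force: [5.4, -1.4, 6.8]
width: 0.07
grip_force: 4.5
```

```bash
python3 - <<'E'
from h import *
s=st()
from bench import cams
import cv2,pickle
c=cams.camera('wrist');pickle.dump((s,c),open('w5.pkl','wb'))
cv2.imwrite('pics/w5.png',cv2.resize(cv2.cvtColor(c['img'],cv2.COLOR_RGB2BGR),(800,600)))
E
```

```text
t 11.425 board xy [0.0905 0.0011] z 0.03 yawrel 0.0005501014766427226 tilt [0.005  0.0002] F [ 5.4 -1.4  6.8] w 0.07
```

View pics/w5.png

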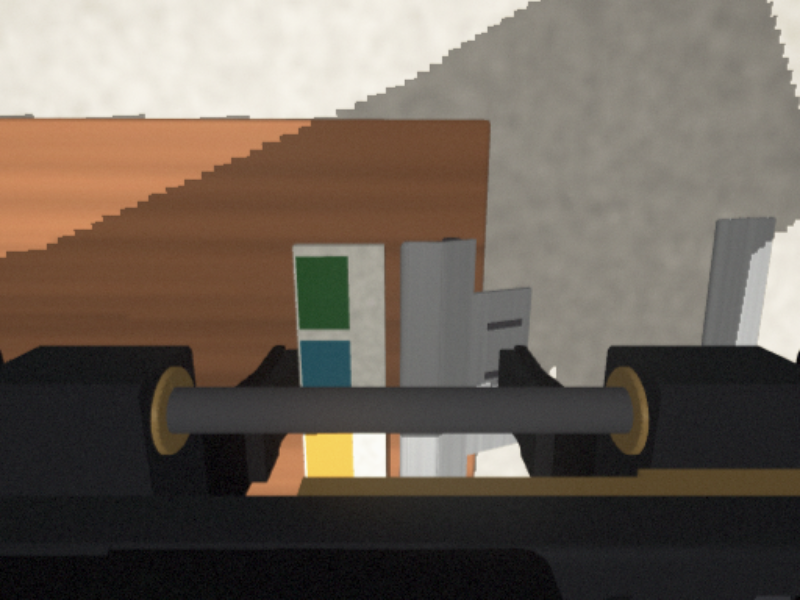

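The strip's margin corner is at (384,244), about 5 mm short of the raised lip at (401,242), and still square. Continuing the push.

Emit:
step_arm --deltas '[[[0,0,0,0,0.001,0.0003,77],[0,0,0,0,0.0025,0.0003,74],[0,0,0,0,0.004,0.0003,71],[0,0,0,0,0.005,0.0003,68.5],[0,0,0,0,0.006,0.0003,66],[0,0,0,0,0.007,0.0003,64],[0,0,0,0,0.007,0.0003,64],[0,0,0,0,0.007,0.0003,64]]]'

```text
time: 12.48
ee_pos: [0.5919, 0.0452, 0.0297]
eef_rot: [0.726, 0.688, 0.002, 0.002]
ft_force: [6.1, -0.1, 7.9]
width: 0.0561
grip_force: 4.5
```

```bash
python3 -c "
from h import *;st()"
```

```text
t 12.475 board xy [0.0974 0.0011] z 0.0297 yawrel 0.0005559146235476278 tilt [0.005  0.0002] F [ 6.1 -0.1  7.9] w 0.0561
```

Emit:
step_arm --deltas '[[[0,0,0,0,0.0005,0,63],[0,0,0,0,0.001,0,62],[0,0,0,0,0.001,0,61],[0,0,0,0,0.0015,0,60],[0,0,0,0,0.0015,0,59],[0,0,0,0,0.0015,0,58],[0,0,0,0,0.0015,0,58],[0,0,0,0,0.0015,0,58]]]' --squeeze 14

```text
time: 13.48
ee_pos: [0.5923, 0.0452, 0.0296]
eef_rot: [0.726, 0.688, 0.001, 0.001]
ft_force: [0.8, -0.6, 10.3]
width: 0.0525
grip_force: 12.7
```

```bash
python3 - <<'E'
from h import *
s=st();print(s['grip_force'])
from bench import cams
import cv2,pickle
c=cams.camera('wrist');pickle.dump((s,c),open('w6.pkl','wb'))
cv2.imwrite('pics/w6.png',cv2.resize(cv2.cvtColor(c['img'],cv2.COLOR_RGB2BGR),(800,600)))
E
```

```text
t 13.475 board xy [0.0978 0.0012] z 0.0296 yawrel 0.0007341529264472124 tilt [ 0.0025 -0.0002] F [ 0.8 -0.6 10.3] w 0.0525
12.684497460722923
```

View pics/w6.png

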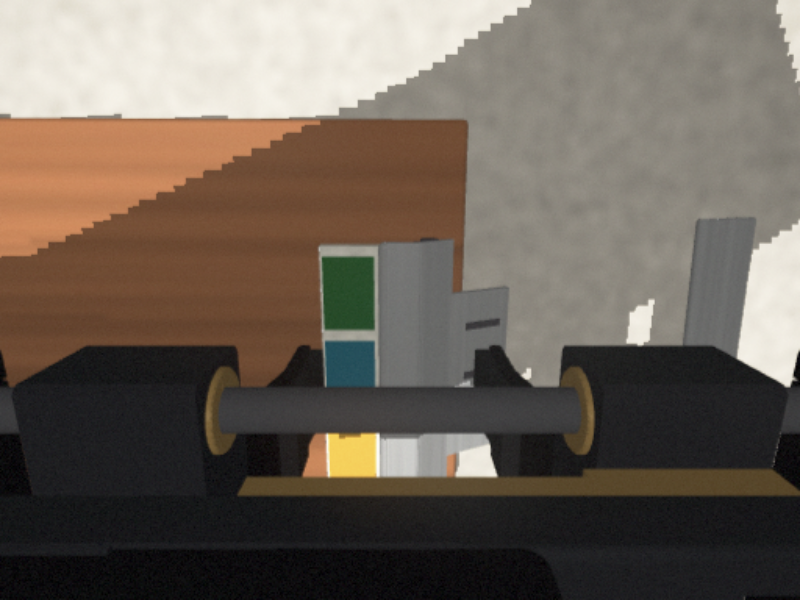

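The strip is under the jaw with only the swatches showing. Its edge runs (320,246)-(328,478), which is the same perspective as when it was square. The fingers stalled at 12.7 N with the rear pad at x = 71.6 mm, so the strip is home. Next I'll ease the pusher off, then let the lever up.

Emit:
step_arm --deltas '[[[0,0,0,0,0,0,62],[0,0,0,0,-0.0005,0,64],[0,0,0,0,-0.001,0,66],[0,0,0,0,-0.001,0,66],[0,0,0,0,-0.001,-0.004,66],[0,0,0,0,-0.001,-0.008,66],[0,0,0,0,-0.001,-0.013,66],[0,0,0,0,-0.001,-0.02,66],[0,0,0,0,-0.001,-0.04,66],[0,0,0,0,-0.001,-0.09,80],[0,0,0,0,-0.03,-0.14,90],[0,0,0,0,-0.07,-0.17,90],[0,0,0,0,-0.07,-0.17,90],[0,0,0,0,-0.07,-0.17,90]]]'

```text
time: 15.28
ee_pos: [0.5215, 0.0486, 0.1988]
eef_rot: [0.726, 0.688, 0.0, 0.001]
ft_force: [0.3, 0.4, 0.1]
width: 0.0775
grip_force: 0.0
```

```bash
python3 - <<'E'
from h import *
s=st();print(s['grip_force'])
from bench import cams
import cv2,pickle
c=cams.camera('wrist');pickle.dump((s,c),open('w7.pkl','wb'))
i=cv2.cvtColor(c['img'],cv2.COLOR_RGB2BGR)[100:280,240:480]
cv2.imwrite('pics/w7.png',cv2.resize(i,None,fx=3.3333,fy=3.3333,interpolation=cv2.INTER_CUBIC))
E
```

```text
t 15.275 board xy [0.0269 0.0007] z 0.1988 yawrel 0.000607318309127941 tilt [ 0.0009 -0.0007] F [0.3 0.4 0.1] w 0.0775
0.0
```

View pics/w7.png

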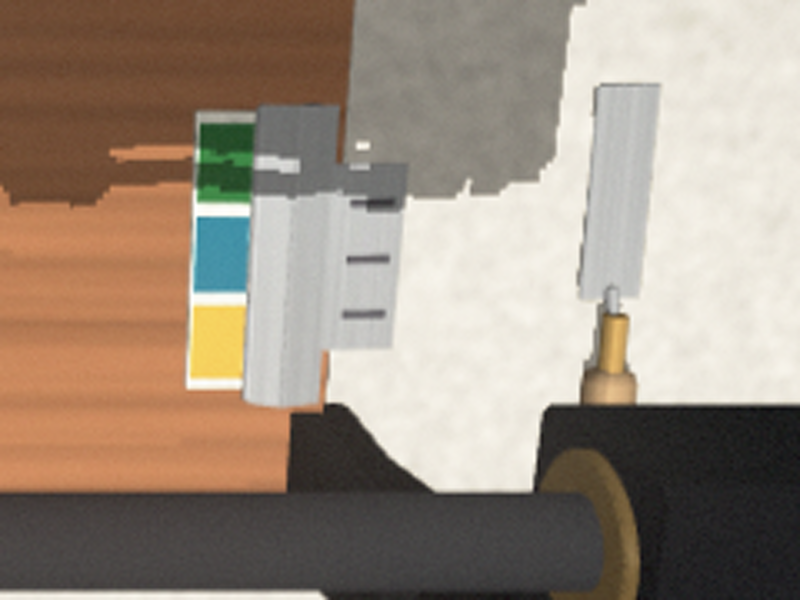

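The jaw sits on the strip, parallel to its back edge at (197,112)-(187,388). I'll check the numbers.

```bash
python3 - <<'E'
from h import *
import pickle
s,c=pickle.load(open('w7.pkl','rb'));T=wristT(s,c)
f=lambda p,z:L(ray(c,240+p[0]*.3,100+p[1]*.3,z,T)).round(4)
print('back',f((197,112),.011),f((187,388),.011),'lip',f((258,106),.013),f((244,400),.013),'lever',f((408,164),.016),f((391,348),.016))
E
```

```text
back [0.0725 0.0463] [ 0.0723 -0.0433] lip [0.0908 0.0483] [ 0.0909 -0.0468] lever [0.1372 0.0309] [ 0.1368 -0.0281]
```

Back edge is at x = 72.4 mm, against a nominal home of 72, and square within 0.2 mm over 90 mm. The arm is clear, so I'm handing in.

```bash
python3 -c "
from bench import r;print(r.close_job())"
```

```text
the job is handed in; nothing more can be done
None
```

The white strip is clipped home and square (back edge within 0.5 mm of nominal), the lever is up, the arm is clear, and the job was handed in at about 15 s; before clipping I also pushed the strip about 11 mm sideways to centre it.

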